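# Comb tipped-out skewers straight on the tray

## Task

The wooden skewers have been tipped out crooked onto the steel tray. Take the tined rake from its pan and, with its tines resting lightly on the tray, comb the skewers until all four lie flat, none on top of another, in straight rows parallel to the tray's long sides; then hang the rake back across its pan as it was. Touch the skewers only with the rake, do not bear down hard on the tray or on a skewer, keep the skewers in the tray and leave the other things on the table where they are.

Things in the scene. Friction and masses are not known exactly. Their poses are not given: they have to be found in the camera images.
- tray: Fixed steel tray, 265 mm (its x) by 325 mm (its y, the long sides), 20 mm high to the top of the rim, turned by up to 0.25 rad. Origin at the centre of its underside, z up. The upper face of the flat bed is at z = 2 mm; the inside measures 245 by 305 mm.
- pan: Fixed small steel pan in which the rake hangs, 208 mm (its x) by 108 mm (its y), rim at 65 mm; the mouth inside the rim is 184 by 84 mm and the pan is empty. Origin at the centre of its underside, z up. It may stand left or right of the tray.
- rake: Tined rake, 0.2 to 0.35 kg, 108 mm tall. Origin midway between the lower ends of the tines; x along their row, z up to the handle. Five round 4 mm tines, 44 mm long, at x = -68, -34, 0, 34, 68 mm, under a flat bar 230 (x) by 24 (y) mm, z = 44 to 52 mm. It hangs by the ends of the bar on the short sides of the pan's rim, bar along the pan's x, origin 21 mm above the pan's. Combs along its y.
- rake_grip (a point): Middle of the rake's black plastic handle, 85 mm above the tine tips, axes as rake. The handle is a flat block, 105 mm (x) by 22 mm (y), from 52 to 108 mm above the tips; grip it from above across its 22 mm thickness.
- stick1: Beech skewer of square section, 170 mm long, 10 mm thick, 16 g, loose in the tray. Origin at its middle, x along its length; flat on the bed it is 7 mm above the tray's origin. May lie on others. Tines set down beside it near its middle and drawn out past one end about halve its lean; drawn in from an end they worsen it, and a tine set down on it stops there, 10 mm over the bed.
- stick2: Beech skewer of square section, 170 mm long, 10 mm thick, 16 g, loose in the tray. Origin at its middle, x along its length; flat on the bed it is 7 mm above the tray's origin. May lie on others. Tines set down beside it near its middle and drawn out past one end about halve its lean; drawn in from an end they worsen it, and a tine set down on it stops there, 10 mm over the bed.
- stick3: Beech skewer of square section, 170 mm long, 10 mm thick, 16 g, loose in the tray. Origin at its middle, x along its length; flat on the bed it is 7 mm above the tray's origin. May lie on others. Tines set down beside it near its middle and drawn out past one end about halve its lean; drawn in from an end they worsen it, and a tine set down on it stops there, 10 mm over the bed.
- stick4: Beech skewer of square section, 170 mm long, 10 mm thick, 16 g, loose in the tray. Origin at its middle, x along its length; flat on the bed it is 7 mm above the tray's origin. May lie on others. Tines set down beside it near its middle and drawn out past one end about halve its lean; drawn in from an end they worsen it, and a tine set down on it stops there, 10 mm over the bed.
- ketchup: Bystander, leave alone: red squeeze bottle, 190 mm tall, 62 mm across. Origin at the centre of its underside.
- mustard: Bystander, leave alone: yellow squeeze bottle, 190 mm tall, 62 mm across. Origin at the centre of its underside.
- cordial: Bystander, leave alone: capped glass bottle with a yellow label, 255 mm tall, 70 mm across. Origin at the centre of its underside.
- shaker: Bystander, leave alone: steel salt shaker, 76 mm tall, 42 mm across. Origin at the centre of its underside.
- shotglass: Bystander, leave alone: small glass, 65 mm tall, 44 mm across. Origin at the centre of its underside.
- tub: Bystander, leave alone: white lidded tub, 172 (x) by 116 (y) by 75 mm high. Origin at the centre of its underside.
- spatula: Bystander, leave alone: a spatula lying on the table.
There are look-alikes about, which are no part of the job. What is shaped like the rake but orange or yellow is not meant.

How it is judged:
By the outcome, as a careful person would: the job done as asked, in the order asked, and still so for the second after the job is handed in, with the robot touching nothing.
It also fails if it takes over 72 s, if anything falls off the work surface, if the arm or the gripper's body presses on something with over 40 N, if the wrist force passes 120 N, or if a joint passes its speed limit or range.

## Robot

A 6-joint arm with a two-finger parallel gripper is mounted at the origin on the work surface. World frame = base frame: x ahead of the robot, y to its left, z up, the work surface at z = 0. Lengths are in m, angles in degrees, forces in N, time in s.
With the tool pointing down it reaches from about 0.35 to 0.775 m from the base axis. Payload 7.3 kg.
Tool frame: the origin (TCP) lies on the centre line of the jaws, within the pads' length; the fingertips stand 22 mm ahead of it and the grasp point (between the pads) lies 3 mm ahead of it; z points along the fingers, y is the direction in which the jaws open and shut (so a half turn about z gives the same grasp; the last joint's range is limited). The gripper opens to 92 mm and grips with 3 to 60 N. Pads are 19 mm wide; open, the fingers measure 130 mm over their backs; the gripper's body (75 mm by 190 mm) begins 47 mm behind the grasp point.
Start: joints at [57.926, 19.595, 87.324, -0, 73.075, -8.365], TCP at [0.211, 0.481, 0.249] pointing down, gripper open.
Joint ranges: [-145.02, 145.02], [-44.19, 115.74], [2.07, 154.8], [-57.11, 237.11], [16.16, 152.29], [-177.93, 177.93]. Speed limits (degrees/s): [147.25, 147.25, 180, 180, 180, 180].

## Interface

Orientations are given as a 3x3 rotation matrix whose columns are the frame's x, y, z axes.
In Python, from cell import telemetry, imaging, job gives the robot as it stands.
- The arm moves only by the tool drive_tool, never from a script. Its argument "series" is a list of rows, each an object of numbers: "dx", "dy", "dz": the shift along the tool's x, y, z as a fraction of full scale; "wx", "wy", "wz": the turn, a rotation vector about the tool's x, y, z as a fraction of full scale; "fingers": the opening, from 0 (shut) to 1 (fully open). In form: [{"dx": .., "dy": .., "dz": .., "wx": .., "wy": .., "wz": .., "fingers": ..}, ...]. A call has 1 to 20 rows; each row is the pose to reach, as a shift and turn from the pose measured when the call began, along the tool's axes at that moment; what a row does not reach only later rows make up. Full scale, the value 1, is 0.3 m for a shift and 1.5 rad for a turn. A row lasts 1/8 s, in which the tool goes at most 62.5 mm and 10.7 degrees, less where a joint would pass 70% of its speed; a pose out of reach is approached as far as the arm can. A call with a number of a shift or a turn outside -1 to 1 is refused whole. A call with a gripper value outside its range is refused whole. The fingers move at their own pace and stop on an object; "grip_force" is the grip in N (left out, the last holds). Time passes only in rows, so rows that repeat a pose let the fingers close. It gives the time, the measured TCP pose, the force and the opening at its end, in the units of the state.
- telemetry.sense(): the state, without advancing time (a new reading comes with each control period).
- imaging.snapshot(name): name is "side" or "top" or "wrist"; returns the picture (480x640x3 uint8, blue, green, red); there is no depth.
- imaging.calibration(name): a dict with "fov_y" (degrees; the focal length in pixels is half the picture's height over the tangent of half this angle, whatever the lens; pixels are square), "cx", "cy" (the principal point, pixels), "k1" (the pictures are not rectified: a ray, as slopes to the right and down, at radius r is drawn at 1 + k1 r^2 times it, then the intrinsics apply), "camera_from_world" (4x4, takes a point from world to camera coordinates); the wrist camera has in their place "mount" (4x4, takes a point from camera to tool coordinates, whose origin is the TCP and whose axes are the flange's). Camera axes: x right, y down, z forward; pixel columns grow to the right and rows downward; lengths in m; the calibration is good to about 2 mm. A picture is of the moment at which its call begins: read the wrist's pose just before it. calibration takes no time and is no camera call.
- job.finish_job(): hands the job in, once; it reports no verdict.
Trained networks look in the newest picture that a camera, given by its name, has taken for a name from the list of things; names that differ only in an ending like _2 or _b are one class to them, and where a whole thing is asked for, a point or a joint stands for the part that bears it (a point fixed in the world has none). Each returns a list of dicts, best first, with "score" (0 to 1); they miss things now and then, are a little off and sometimes report something else, mostly with a low value. They report only what shows in the picture. A call takes as long as a camera call. They do not tell look-alikes from the thing itself.
- imaging.boxes_of(camera, query): "uv" ([column, row] in pixels, amid what is visible of it).
- imaging.outline_of(camera, query): "mask" (480x640 bool, what is visible of it) and "uv" ([column, row] in pixels, amid what is visible of it).
- imaging.tip_of(camera, query): "uv" ([column, row] in pixels: a listed point, or the origin of a listed thing).
The state is a dict: "clock": time; "joint_positions": joint angles; "qd": joint speeds; "joint_torque": joint torques, N m; "eef_pos": TCP position; "ee_rot": TCP orientation; "force": force on the tool from outside, world axes, zero at the start; "ft_torque": the same for the moment, N m; "grip_width": finger opening in m.
Only numpy, scipy, OpenCV 4.12 (cv2) and the standard library are available. Lean on these libraries where they do the work, as an engineer would, in place of code of your own. Each camera call takes 0.05 s, during which the arm holds its last target. There are 200 camera calls.

## Working session

There is one attempt and no reset: what is moved stays moved. The work goes in short steps, Python scripts to look and compute and a tool call to move; the robot and the scene stay as the last step left them, time stands still between calls to the robot, and variables do not carry over. Pictures are saved under pics/ and viewed, about 8 in all and at most 12, crops included, and the job is handed in when it is done.

Besides the shell and the picture viewer there is one more tool, called as name(argument=value, ...), one argument or row to a line, values as JSON. drive_tool: Moves the arm, as the interface text tells. Its arguments: {"type":"object","properties":{"series":{"type":"array"},"grip_force":{"type":"number"}},"required":["series"]}

```bash
mkdir -p pics; cat > h.py <<'E'
import numpy as np, cv2
from cell import telemetry, imaging, job
def K(c):
    f=240/np.tan(np.radians(c['fov_y']/2)); return f
def cam(name):
    c=imaging.calibration(name)
    if 'camera_from_world' in c: T=np.array(c['camera_from_world'])
    else:
        s=telemetry.sense(); W=np.eye(4); W[:3,:3]=s['ee_rot']; W[:3,3]=s['eef_pos']
        T=np.linalg.inv(W@np.array(c['mount']))
    return c,T
def ray(c,T,uv):
    f=K(c); d=(np.array(uv,float).reshape(-1,2)-[c['cx'],c['cy']])/f
    u=d.copy()
    for _ in range(30): u=d/(1+c['k1']*(u**2).sum(1,keepdims=True))
    R=T[:3,:3]; o=-R.T@T[:3,3]
    return o,np.c_[u,np.ones(len(u))]@R
def onz(c,T,uv,z):
    o,d=ray(c,T,uv); return o+d*((z-o[2])/d[:,2])[:,None]
def proj(c,T,p):
    q=np.array(p,float).reshape(-1,3)@T[:3,:3].T+T[:3,3]; u=q[:,:2]/q[:,2:]
    u=u*(1+c['k1']*(u**2).sum(1,keepdims=True)); return u*K(c)+[c['cx'],c['cy']]
def snap(name,fn=None):
    c,T=cam(name); im=imaging.snapshot(name)
    if fn: cv2.imwrite('pics/'+fn,im)
    return im,c,T
E
python3 - <<'E'
from h import *
for n in('top','side'):
    im,c,T=snap(n,n+'0.png'); print(n,c['fov_y'],c['k1'],np.linalg.inv(T)[:3,3])
    for q in ['tray','pan','rake','rake_grip','stick1','tub']:
        for r in imaging.boxes_of(n,q)[:5]: print(q,round(r['score'],2),np.round(r['uv']),np.round(onz(c,T,r['uv'],0.01)[0],3))
E
```

```text
top 45.30982676619713 -0.1780985488875562 [0.22873088 0.12902469 1.43563161]
tray 0.75 [368. 247.] [0.523 0.003 0.01 ]
tray 0.56 [364. 243.] [0.533 0.014 0.01 ]
pan 0.68 [213. 247.] [0.517 0.399 0.01 ]
rake 0.97 [217. 360.] [0.232 0.375 0.01 ]
rake 0.69 [222. 248.] [0.515 0.374 0.01 ]
rake 0.6 [116. 298.] [0.379 0.644 0.01 ]
rake_grip 0.81 [220. 244.] [0.524 0.38  0.01 ]
rake_grip 0.8 [213. 362.] [0.228 0.384 0.01 ]
rake_grip 0.8 [114. 298.] [0.378 0.647 0.01 ]
rake_grip 0.71 [529. 184.] [ 0.699 -0.429  0.01 ]
stick1 0.71 [366. 225.] [0.581 0.008 0.01 ]
stick1 0.54 [360. 238.] [0.544 0.024 0.01 ]
stick1 0.53 [377. 252.] [ 0.51  -0.019  0.01 ]
stick1 0.49 [360. 249.] [0.516 0.024 0.01 ]
tub 0.93 [509. 237.] [ 0.553 -0.365  0.01 ]
side 50.99857344985326 -0.036956035421464514 [ 0.01047105 -0.7933865   1.19579628]
tray 0.77 [345. 272.] [ 0.529 -0.005  0.01 ]
pan 0.55 [283. 199.] [0.513 0.377 0.01 ]
rake 0.82 [282. 186.] [0.54  0.438 0.01 ]
rake 0.77 [216. 159.] [0.391 0.699 0.01 ]
rake 0.7 [194. 212.] [0.221 0.47  0.01 ]
rake_grip 0.96 [195. 216.] [0.221 0.453 0.01 ]
rake_grip 0.93 [217. 159.] [0.397 0.697 0.01 ]
rake_grip 0.72 [282. 184.] [0.544 0.449 0.01 ]
rake_grip 0.2 [414. 355.] [ 0.54  -0.332  0.01 ]
stick1 0.74 [360. 263.] [0.588 0.003 0.01 ]
stick1 0.63 [338. 261.] [0.531 0.043 0.01 ]
stick1 0.59 [336. 277.] [ 0.494 -0.006  0.01 ]
stick1 0.59 [342. 268.] [0.53  0.012 0.01 ]
tub 0.7 [416. 354.] [ 0.547 -0.333  0.01 ]
```

View pics/top0.png

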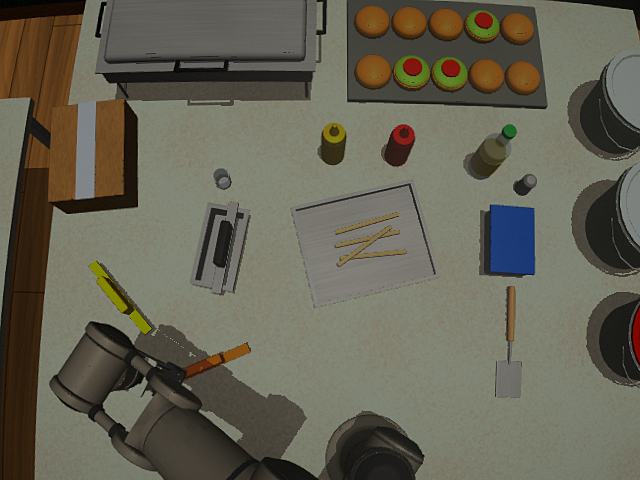

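View pics/side0.png

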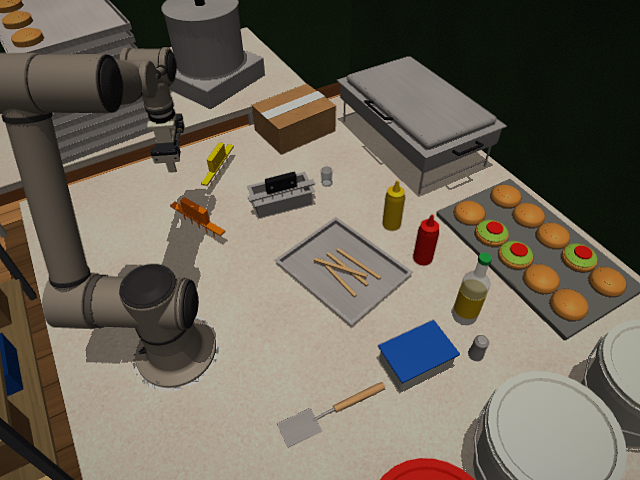

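The black-handled rake in the pan at top (222,245) / side (283,184) is the target. The orange (217,360) and yellow (116,298) ones are look-alikes. In the tray, three skewers run near the long direction, with one crossing at about (365,246).

```bash
python3 - <<'E'
from h import *
s=telemetry.sense(); print(s['clock'],np.round(s['ee_rot'],3).tolist(),s['eef_pos'],s['grip_width'])
c,T=cam('top'); im=cv2.imread('pics/top0.png')
print(np.round(onz(c,T,[(292,210),(411,181),(438,276),(316,306)],0.02),3))
for q,z in(('tray',.02),('pan',.065)):
    m=imaging.outline_of('top',q)[0]['mask'].astype(np.uint8)
    p=np.argwhere(m)[:,::-1]; w=onz(c,T,p,z)[:,:2].astype(np.float32)
    print(q,cv2.minAreaRect(w))
for r in imaging.outline_of('top','rake_grip')[:4]:
    p=np.argwhere(r['mask'])[:,::-1]
    print(r['score'],r['uv'],cv2.minAreaRect(onz(c,T,p,.129)[:,:2].astype(np.float32)))
cs,Ts=cam('side')
for r in imaging.tip_of('top','rake_grip'): print('tip',r['score'],r['uv'],onz(c,T,r['uv'],.106)[0].round(3))
imaging.snapshot('side')
for r in imaging.tip_of('side','rake_grip'): print('tip s',r['score'],r['uv'],onz(cs,Ts,r['uv'],.106)[0].round(3))
cv2.imwrite('pics/crop.png',np.hstack([cv2.resize(im[190:310,170:270],None,fx=4,fy=4),cv2.resize(im[190:310,285:385],None,fx=4,fy=4)])[:,:])
cv2.imwrite('pics/crop.png',cv2.resize(im[175:310,180:440],None,fx=3,fy=3,interpolation=2))
E
```

```text
0.7 [[-0.916, 0.402, 0.0], [0.402, 0.916, 0.0], [-0.0, 0.0, -1.0]] [0.21107874 0.4807122  0.24876454] 0.09174934899977208
[[ 0.613  0.199  0.02 ]
 [ 0.697 -0.108  0.02 ]
 [ 0.449 -0.171  0.02 ]
 [ 0.37   0.134  0.02 ]]
tray ((0.534932553768158, 0.012891024351119995), (0.26602891087532043, 0.33044692873954773), 14.587870597839355)
pan ((0.5067699551582336, 0.37102073431015015), (0.11341829597949982, 0.20842866599559784), 80.69709014892578)
0.93 [222.1, 243.4] ((0.4952944815158844, 0.3537445664405823), (0.037569187581539154, 0.22067847847938538), 81.95677947998047)
0.62 [115.6, 298.1] ((0.3674764335155487, 0.5960389375686646), (0.21893802285194397, 0.034194473177194595), 43.535797119140625)
tip 0.82 [220.1, 240.6] [0.512 0.364 0.106]
tip 0.7 [114.9, 296.4] [0.373 0.611 0.106]
tip 0.4 [362.5, 243.4] [0.511 0.026 0.106]
tip s 0.93 [192.7, 209.5] [0.206 0.381 0.106]
tip s 0.89 [280.9, 178.3] [0.51  0.374 0.106]
tip s 0.74 [216.3, 156.1] [0.368 0.593 0.106]
```

View pics/crop.png

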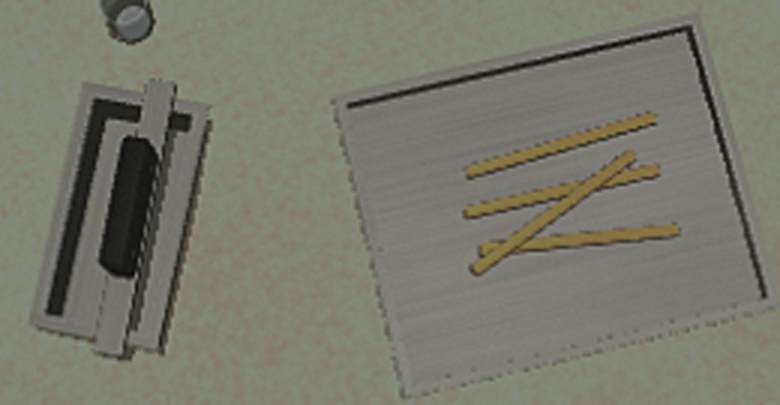

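The crop confirms the black-handled rake hanging in the pan. One skewer lies across two others at crop (555,210), and the other two skewers lean only a little.

drive_tool(
  series=[
    {"dx":-0.3,"dy":0.02,"dz":0,"wz":-0.06,"fingers":1},
    {"dx":-0.6,"dy":0.04,"wz":-0.12,"dz":-0.05,"fingers":1},
    {"dx":-0.9,"dy":0.06,"wz":-0.168,"dz":-0.1,"fingers":1},
    {"dx":-1,"dy":0.06,"wz":-0.168,"dz":-0.1,"fingers":1},
    {"dx":-1,"dy":0.06,"wz":-0.168,"dz":-0.1,"fingers":1},
    {"dx":-1,"dy":0.06,"wz":-0.168,"dz":-0.1,"fingers":1},
    {"dx":-1,"dy":0.06,"wz":-0.168,"dz":-0.1,"fingers":1},
  ],
)

```text
invalid input
```

```bash
cat >> h.py <<'E'
def plan(p,yaw):
    """shift/turn fractions to bring TCP to p with tool y-axis at world angle yaw (deg)"""
    s=telemetry.sense(); R=np.array(s['ee_rot']); d=R.T@(np.array(p)-s['eef_pos'])
    y=np.array([np.cos(np.radians(yaw)),np.sin(np.radians(yaw)),0]); z=np.array([0,0,-1.])
    G=np.c_[np.cross(y,z),y,z]; w=cv2.Rodrigues(R.T@G)[0].ravel()
    return np.round(d/.3,3),np.round(w/1.5,3)
def st():
    s=telemetry.sense(); R=np.array(s['ee_rot'])
    print('t',round(s['clock'],2),'p',np.round(s['eef_pos'],4),'yaw',round(np.degrees(np.arctan2(R[1,1],R[0,1])),2),'F',np.round(s['force'],1),'g',round(s['grip_width'],4),'q6',np.round(s['joint_positions'],0))
E
python3 - <<'E'
from h import *
st()
im,c,T=snap('wrist','w1.png')
print(np.round(np.array(c['mount']),3).tolist())
for q,z in(('rake',.07),('rake_grip',.129),('pan',.065)):
  for r in imaging.outline_of('wrist',q)[:2]:
    p=np.argwhere(r['mask'])[:,::-1]
    print(q,r['score'],r['uv'],len(p),cv2.minAreaRect(onz(c,T,p,z)[:,:2].astype(np.float32)))
for r in imaging.tip_of('wrist','rake_grip'): print('tip',r['score'],r['uv'],onz(c,T,r['uv'],.106)[0].round(3))
E
```

```text
t 1.0 p [0.2111 0.4807 0.2487] yaw 66.29 F [ 0.5 -0.2 -0.8] g 0.0918 q6 [58. 20. 87.  0. 73. -8.]
[[-0.0, -0.968, -0.251, 0.067], [1.0, -0.0, -0.0, -0.001], [0.0, -0.251, 0.968, -0.135], [0.0, 0.0, 0.0, 1.0]]
rake 0.92 [269.3, 230.7] 4464 ((0.2015141248703003, 0.4347808361053467), (0.02697095088660717, 0.15523310005664825), 24.102663040161133)
rake 0.88 [442.8, 276.2] 874 ((0.31697720289230347, 0.5711013674736023), (0.09219158440828323, 0.023586679250001907), 44.60968780517578)
rake_grip 0.93 [439.8, 276.1] 779 ((0.2860131859779358, 0.5582572817802429), (0.07510244846343994, 0.019033078104257584), 42.948638916015625)
rake_grip 0.86 [269.8, 229.6] 4513 ((0.19176286458969116, 0.4480607807636261), (0.0220370814204216, 0.1268700808286667), 24.292341232299805)
tip 0.56 [235.2, 271.1] [0.211 0.406 0.106]
```

View pics/w1.png

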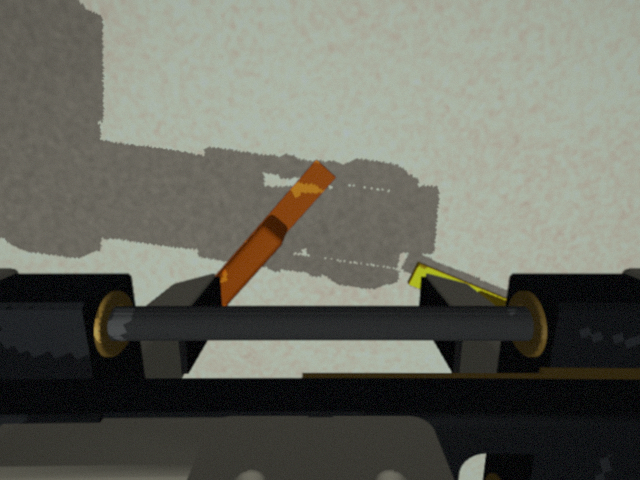

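The view shows the two look-alikes, orange (270,230) and yellow (440,276); the move was refused because some keys were missing. I'll resend it with every key.

drive_tool(
  series=[
    {"dx":-0.3,"dy":0.02,"dz":0,"wx":0,"wy":0,"wz":-0.06,"fingers":1},
    {"dx":-0.6,"dy":0.04,"dz":-0.05,"wx":0,"wy":0,"wz":-0.12,"fingers":1},
    {"dx":-0.9,"dy":0.06,"dz":-0.1,"wx":0,"wy":0,"wz":-0.168,"fingers":1},
    {"dx":-1,"dy":0.06,"dz":-0.1,"wx":0,"wy":0,"wz":-0.168,"fingers":1},
    {"dx":-1,"dy":0.06,"dz":-0.1,"wx":0,"wy":0,"wz":-0.168,"fingers":1},
    {"dx":-1,"dy":0.06,"dz":-0.1,"wx":0,"wy":0,"wz":-0.168,"fingers":1},
    {"dx":-1,"dy":0.06,"dz":-0.1,"wx":0,"wy":0,"wz":-0.168,"fingers":1},
  ],
  grip_force=30,
)

```text
clock: 2.12
eef_pos: [0.4925, 0.3766, 0.2783]
ee_rot: [[-0.987, 0.161, -0.001], [0.161, 0.987, -0.0], [0.001, -0.0, -1.0]]
force: [-0.5, -1.0, -0.4]
grip_width: 0.0913
```

```bash
python3 - <<'E'
from h import *
st()
im,c,T=snap('wrist','w2.png')
for q,z in(('rake_grip',.129),('pan',.065)):
  for r in imaging.outline_of('wrist',q)[:2]:
    p=np.argwhere(r['mask'])[:,::-1]
    print(q,r['score'],r['uv'],len(p),cv2.minAreaRect(onz(c,T,p,z)[:,:2].astype(np.float32)))
for r in imaging.tip_of('wrist','rake_grip'): print('tip',r['score'],r['uv'],onz(c,T,r['uv'],.106)[0].round(3))
# black handle top
E
```

```text
t 2.12 p [0.4925 0.3766 0.2783] yaw 80.71 F [-0.5 -1.  -0.4] g 0.0913 q6 [ 30.  29.  68.   0.  83. -50.]
rake_grip 0.86 [301.6, 208.9] 5597 ((0.4913488030433655, 0.36131682991981506), (0.024136094376444817, 0.191321462392807), 81.62616729736328)
rake_grip 0.85 [593.2, 44.6] 10199 ((0.38977620005607605, 0.5845521688461304), (0.1480543315410614, 0.05658552050590515), 43.82514190673828)
pan 0.78 [331.2, 209.2] 15368 ((0.49310195446014404, 0.3754623532295227), (0.10987850278615952, 0.18057946860790253), 81.00007629394531)
tip 0.62 [300.3, 244.9] [0.505 0.356 0.106]
tip 0.6 [597.5, 37.0] [0.382 0.605 0.106]
```

View pics/w2.png

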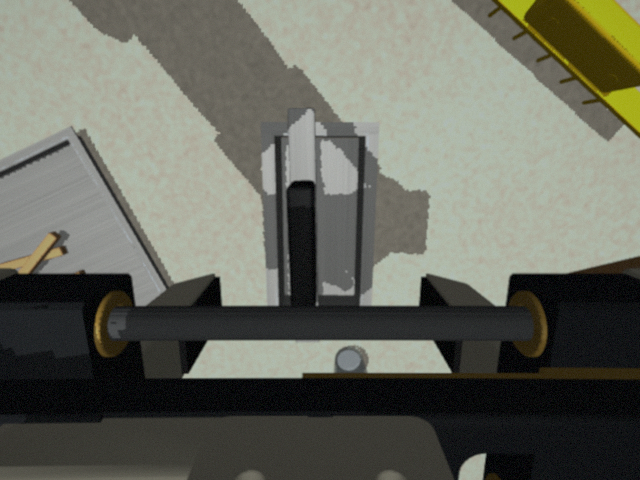

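The handle's near end shows at (301,183), the bar end at (301,108) and the pan's rim corners at (262,124) and (378,123). I'll compute from those.

```bash
python3 - <<'E'
from h import *
c,T=cam('wrist')
a=onz(c,T,[(289,183),(315,183)],.129); b=onz(c,T,[(288,109),(314,109)],.073); p=onz(c,T,[(262,123),(378,122),(269,300),(369,300)],.065)
print(a,b,p,sep='\n')
ux=np.array([.987,-.161]);
print('from handle',a[:,:2].mean(0)+.0525*ux,'from bar',b[:,:2].mean(0)+.115*ux,'pan',p[:2,:2].mean(0)+.104*ux)
h=(a[:,:2].mean(0)+.0525*ux+b[:,:2].mean(0)+.115*ux)/2
print(h,plan([*h,.15],80.7),plan([*h,.109],80.7))
E
```

```text
[[0.44890663 0.35919301 0.129     ]
 [0.45211677 0.37905526 0.129     ]]
[[0.38985531 0.36450961 0.073     ]
 [0.39349985 0.38710047 0.073     ]]
[[0.39705426 0.33845766 0.065     ]
 [0.4130488  0.44265959 0.065     ]
 [0.56839633 0.31096067 0.065     ]
 [0.58483723 0.41254721 0.065     ]]
from handle [0.5023292  0.36067163] from bar [0.50518258 0.35729004] pan [0.50769953 0.37381462]
[0.50375589 0.35898084] (array([-0.049, -0.054,  0.43 ]), array([ 0.   , -0.   ,  0.002])) (array([-0.049, -0.054,  0.566]), array([ 0.   , -0.   ,  0.002]))
```

drive_tool(
  series=[
    {"dx":-0.03,"dy":-0.054,"dz":0.1,"wx":0,"wy":0,"wz":0.002,"fingers":1},
    {"dx":-0.049,"dy":-0.054,"dz":0.25,"wx":0,"wy":0,"wz":0.002,"fingers":1},
    {"dx":-0.049,"dy":-0.054,"dz":0.4,"wx":0,"wy":0,"wz":0.002,"fingers":1},
    {"dx":-0.049,"dy":-0.054,"dz":0.52,"wx":0,"wy":0,"wz":0.002,"fingers":1},
    {"dx":-0.049,"dy":-0.054,"dz":0.578,"wx":0,"wy":0,"wz":0.002,"fingers":1},
    {"dx":-0.049,"dy":-0.054,"dz":0.578,"wx":0,"wy":0,"wz":0.002,"fingers":1},
    {"dx":-0.049,"dy":-0.054,"dz":0.578,"wx":0,"wy":0,"wz":0.002,"fingers":0.4},
    {"dx":-0.049,"dy":-0.054,"dz":0.578,"wx":0,"wy":0,"wz":0.002,"fingers":0.2},
    {"dx":-0.049,"dy":-0.054,"dz":0.578,"wx":0,"wy":0,"wz":0.002,"fingers":0.1},
    {"dx":-0.049,"dy":-0.054,"dz":0.578,"wx":0,"wy":0,"wz":0.002,"fingers":0.0},
    {"dx":-0.049,"dy":-0.054,"dz":0.578,"wx":0,"wy":0,"wz":0.002,"fingers":0.0},
    {"dx":-0.049,"dy":-0.054,"dz":0.578,"wx":0,"wy":0,"wz":0.002,"fingers":0.0},
  ],
  grip_force=45,
)

```text
clock: 3.82
eef_pos: [0.5037, 0.359, 0.1055]
ee_rot: [[-0.987, 0.162, -0.0], [0.162, 0.987, 0.0], [0.0, 0.0, -1.0]]
force: [-1.1, 0.9, -0.6]
grip_width: 0.0365
```

```bash
python3 - <<'E'
from h import *
st(); s=telemetry.sense(); print(s['ft_torque'],np.round(s['ee_rot'],4).tolist(),plan([*s['eef_pos'][:2],.19],80.7))
E
```

```text
t 3.83 p [0.5037 0.359  0.1055] yaw 80.66 F [-1.1  0.9 -0.6] g 0.0365 q6 [ 28.  37.  82.   0.  61. -52.]
[-0.01031457 -0.02949901  0.01149583] [[-0.9867, 0.1623, -0.0001], [0.1623, 0.9867, 0.0002], [0.0001, 0.0001, -1.0]] (array([ 0.   ,  0.   , -0.282]), array([ 0., -0., -0.]))
```

drive_tool(
  series=[
    {"dx":0,"dy":0,"dz":0,"wx":0,"wy":0,"wz":0,"fingers":0},
    {"dx":0,"dy":0,"dz":0,"wx":0,"wy":0,"wz":0,"fingers":0},
    {"dx":0,"dy":0,"dz":0,"wx":0,"wy":0,"wz":0,"fingers":0},
    {"dx":0,"dy":0,"dz":0,"wx":0,"wy":0,"wz":0,"fingers":0},
    {"dx":0,"dy":0,"dz":0,"wx":0,"wy":0,"wz":0,"fingers":0},
  ],
)

```text
clock: 4.45
eef_pos: [0.5037, 0.359, 0.1055]
ee_rot: [[-0.987, 0.162, -0.0], [0.162, 0.987, 0.0], [0.0, 0.0, -1.0]]
force: [0.8, -0.4, -0.2]
grip_width: 0.0218
```

```bash
python3 - <<'E'
from h import *
st(); im,c,T=snap('wrist','w3.png'); imaging.snapshot('side')
for r in imaging.tip_of('wrist','rake')[:2]: print(r['score'],r['uv'],onz(c,T,r['uv'],.021))
# tray: blue-grey region / skewer pixel detection from top picture
m=cv2.imread('pics/top0.png'); ct,Tt=cam('top')
hsv=cv2.cvtColor(m,cv2.COLOR_BGR2HSV); roi=hsv[200:280,325:415]; print(hsv[232,345],hsv[253,390],hsv[260,400],hsv[285,340])
E
```

```text
t 4.45 p [0.5037 0.359  0.1055] yaw 80.66 F [ 0.8 -0.4 -0.2] g 0.0218 q6 [ 28.  37.  82.   0.  61. -52.]
0.81 [320.8, 256.4] [[0.50360695 0.35878035 0.021     ]]
[ 20  14 106] [ 22 125 133] [ 21  15 119] [ 25  12 126]
```

View pics/w3.png

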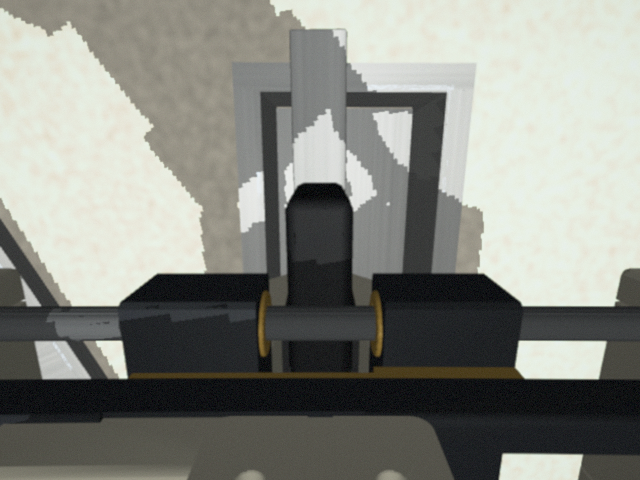

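```bash
cat >> h.py <<'E'
TA=np.radians(14.3); TC=np.array([.534,.013])   # tray yaw, centre
def totray(w):
    d=np.asarray(w)[:,:2]-TC; c,s=np.cos(TA),np.sin(TA); return np.c_[d[:,0]*c+d[:,1]*s,-d[:,0]*s+d[:,1]*c]
def toworld(t):
    t=np.asarray(t,float).reshape(-1,2); c,s=np.cos(TA),np.sin(TA); return np.c_[t[:,0]*c-t[:,1]*s,t[:,0]*s+t[:,1]*c]+TC
E
python3 - <<'E'
from h import *
c,T=cam('wrist')
print('bar end, handle end', onz(c,T,[(320,30)],.073)[0],onz(c,T,[(320,184)],.125)[0])
s=telemetry.sense();ux=np.array([.9867,-.1623]); p=np.array(s['eef_pos'])[:2]
print('rake x offset from TCP:',(onz(c,T,[(320,30)],.073)[0][:2]-p)@ux+.115)
ct,Tt=cam('top')
# tray rim outer corners from 3x crop
k=lambda L:np.array(L,float)/3+[180,175]
C=onz(ct,Tt,k([(335,98),(694,15),(777,303),(404,397)]),.02)[:,:2]
print(C.round(3),C.mean(0))
for i in range(4):
    d=C[(i+1)%4]-C[i]; print(np.linalg.norm(d).round(3),np.degrees(np.arctan2(d[1],d[0])).round(1))
for n,e,z in(('A',[(467,172),(656,119)],.012),('B',[(465,213),(658,171)],.012),('C',[(473,270),(634,155)],.022),('D',[(480,248),(679,231)],.012)):
    t=totray(onz(ct,Tt,k(e),z)); d=t[0]-t[1]
    print(n,t.round(3).tolist(),'mid',t.mean(0).round(3),'len',np.linalg.norm(d).round(3),'lean',np.degrees(np.arctan2(d[0],d[1])).round(1))
for q in ['ketchup','mustard']:
    print(q)
E
```

```text
bar end, handle end [0.3921066  0.37669771 0.073     ] [0.44887852 0.36734221 0.125     ]
rake x offset from TCP: 0.001978397783513372
[[ 0.62   0.2  ]
 [ 0.699 -0.109]
 [ 0.449 -0.174]
 [ 0.366  0.137]] [0.53345952 0.01361858]
0.318 -75.5
0.259 -165.4
0.321 104.8
0.261 13.9
A [[0.042, 0.065], [0.05, -0.103]] mid [ 0.046 -0.019] len 0.169 lean -2.6
B [[0.008, 0.075], [0.005, -0.093]] mid [ 0.007 -0.009] len 0.169 lean 0.9
C [[-0.043, 0.081], [0.021, -0.075]] mid [-0.011  0.003] len 0.169 lean -22.3
D [[-0.024, 0.07], [-0.049, -0.097]] mid [-0.037 -0.013] len 0.169 lean 8.5
ketchup
mustard
```

drive_tool(
  series=[
    {"dx":0,"dy":0,"dz":-0.05,"wx":0,"wy":0,"wz":0,"fingers":0},
    {"dx":0,"dy":0,"dz":-0.2,"wx":0,"wy":0,"wz":0,"fingers":0},
    {"dx":0,"dy":0,"dz":-0.38,"wx":0,"wy":0,"wz":0,"fingers":0},
    {"dx":-0.03,"dy":-0.1,"dz":-0.5,"wx":0,"wy":0,"wz":-0.02,"fingers":0},
    {"dx":-0.12,"dy":-0.25,"dz":-0.6,"wx":0,"wy":0,"wz":-0.07,"fingers":0},
    {"dx":-0.22,"dy":-0.42,"dz":-0.648,"wx":0,"wy":0,"wz":-0.13,"fingers":0},
    {"dx":-0.32,"dy":-0.6,"dz":-0.648,"wx":0,"wy":0,"wz":-0.19,"fingers":0},
    {"dx":-0.42,"dy":-0.78,"dz":-0.648,"wx":0,"wy":0,"wz":-0.24,"fingers":0},
    {"dx":-0.49,"dy":-0.92,"dz":-0.648,"wx":0,"wy":0,"wz":-0.275,"fingers":0},
    {"dx":-0.516,"dy":-1,"dz":-0.648,"wx":0,"wy":0,"wz":-0.275,"fingers":0},
    {"dx":-0.516,"dy":-1,"dz":-0.648,"wx":0,"wy":0,"wz":-0.275,"fingers":0},
    {"dx":-0.516,"dy":-1,"dz":-0.648,"wx":0,"wy":0,"wz":-0.275,"fingers":0},
  ],
)

```text
clock: 6.1
eef_pos: [0.6075, 0.0385, 0.3002]
ee_rot: [[-0.969, -0.247, -0.0], [-0.247, 0.969, 0.001], [-0.0, 0.001, -1.0]]
force: [-0.2, 0.9, -3.0]
grip_width: 0.022
```

```bash
python3 - <<'E'
from h import *
st(); im,c,T=snap('wrist','w4.png')
E
```

```text
t 6.1 p [0.6075 0.0385 0.3002] yaw 104.3 F [-0.2  0.9 -3. ] g 0.022 q6 [  -4.   27.   68.    0.   85. -108.]
```

View pics/w4.png

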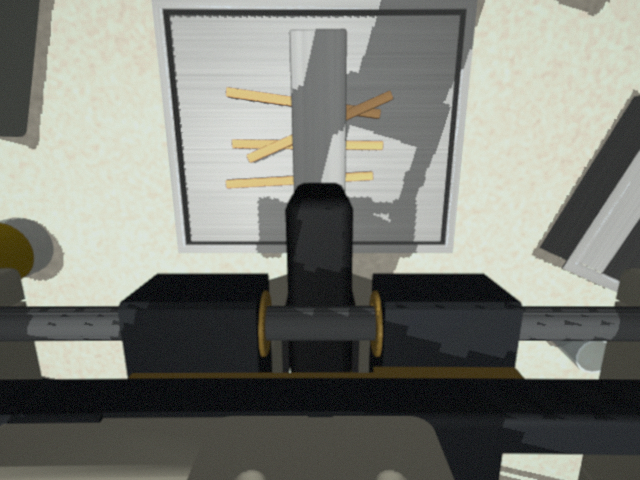

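The whole tray is visible, aligned with the tool. Skewer ends: A (227,184)-(372,176), B (233,144)-(383,146), C on top (249,157)-(393,97), D (227,92)-(380,115).

```bash
python3 - <<'E'
from h import *
c,T=cam('wrist')
im=cv2.imread('pics/w4.png')
r=onz(c,T,[(158,20),(182,250),(473,20),(452,250)],.02); t=totray(r); print('rim outer',t.round(4).tolist())
r=onz(c,T,[(185,242),(447,242)],.002); print('inner low',totray(r).round(4).tolist())
for n,e,z in(('A',[(227,184),(372,176)],.012),('B',[(233,144),(383,146)],.012),('C',[(249,157),(393,97)],.022),('D',[(227,92),(380,115)],.012)):
    t=totray(onz(c,T,e,z)); d=t[1]-t[0]
    print(n,t.round(4).tolist(),'mid',t.mean(0).round(4),'len',np.linalg.norm(d).round(3),'lean',np.degrees(np.arctan2(d[0],d[1])).round(1))
E
```

```text
rim outer [[-0.1119, -0.1571], [0.129, -0.1564], [-0.1121, 0.1604], [0.129, 0.1619]]
inner low [[0.124, -0.1589], [0.1239, 0.1616]]
A [[0.0525, -0.1006], [0.0433, 0.0657]] mid [ 0.0479 -0.0175] len 0.167 lean -3.2
B [[0.0082, -0.091], [0.0102, 0.0767]] mid [ 0.0092 -0.0072] len 0.168 lean 0.7
C [[0.022, -0.072], [-0.0398, 0.0834]] mid [-0.0089  0.0057] len 0.167 lean -21.7
D [[-0.0459, -0.0942], [-0.0226, 0.072]] mid [-0.0343 -0.0111] len 0.168 lean 8.0
```

```bash
python3 - <<'E'
from h import *
for t,z in(((-.007,.032),.13),((-.007,.032),.089)): print(plan([*toworld(t)[0],z],104.3))
E
```

```text
(array([0.282, 0.084, 0.567]), array([0.   , 0.   , 0.001]))
(array([0.282, 0.084, 0.704]), array([0.   , 0.   , 0.001]))
```

drive_tool(
  series=[
    {"dx":0.15,"dy":0.05,"dz":0.1,"wx":0,"wy":0,"wz":0,"fingers":0},
    {"dx":0.282,"dy":0.084,"dz":0.25,"wx":0,"wy":0,"wz":0,"fingers":0},
    {"dx":0.282,"dy":0.084,"dz":0.4,"wx":0,"wy":0,"wz":0,"fingers":0},
    {"dx":0.282,"dy":0.084,"dz":0.52,"wx":0,"wy":0,"wz":0,"fingers":0},
    {"dx":0.282,"dy":0.084,"dz":0.59,"wx":0,"wy":0,"wz":0,"fingers":0},
    {"dx":0.282,"dy":0.084,"dz":0.63,"wx":0,"wy":0,"wz":0,"fingers":0},
    {"dx":0.282,"dy":0.084,"dz":0.65,"wx":0,"wy":0,"wz":0,"fingers":0},
    {"dx":0.282,"dy":0.084,"dz":0.66,"wx":0,"wy":0,"wz":0,"fingers":0},
    {"dx":0.282,"dy":0.084,"dz":0.66,"wx":0,"wy":0,"wz":0,"fingers":0},
  ],
)

```text
clock: 7.28
eef_pos: [0.5196, 0.0425, 0.1027]
ee_rot: [[-0.969, -0.248, 0.001], [-0.248, 0.969, 0.001], [-0.001, 0.0, -1.0]]
force: [0.8, -0.5, -2.5]
grip_width: 0.0215
```

```bash
python3 - <<'E'
from h import *
st(); print(plan([*toworld((-.007,.032))[0],.0885],104.3))
E
```

```text
t 7.28 p [0.5196 0.0425 0.1027] yaw 104.35 F [ 0.8 -0.5 -2.5] g 0.0215 q6 [  -4.   29.   99.    0.   52. -108.]
(array([ 0.001, -0.   ,  0.047]), array([0.   , 0.001, 0.001]))
```

drive_tool(
  series=[
    {"dx":0,"dy":0,"dz":0.015,"wx":0,"wy":0,"wz":0,"fingers":0},
    {"dx":0,"dy":0,"dz":0.03,"wx":0,"wy":0,"wz":0,"fingers":0},
    {"dx":0,"dy":0,"dz":0.04,"wx":0,"wy":0,"wz":0,"fingers":0},
    {"dx":0,"dy":0,"dz":0.047,"wx":0,"wy":0,"wz":0,"fingers":0},
    {"dx":0,"dy":0,"dz":0.047,"wx":0,"wy":0,"wz":0,"fingers":0},
  ],
)

```text
clock: 7.9
eef_pos: [0.5195, 0.0425, 0.0884]
ee_rot: [[-0.969, -0.248, 0.0], [-0.248, 0.969, 0.001], [-0.001, 0.0, -1.0]]
force: [-0.3, 0.5, -2.9]
grip_width: 0.0219
```

drive_tool(
  series=[
    {"dx":0,"dy":0,"dz":0.003,"wx":0,"wy":0,"wz":0,"fingers":0},
    {"dx":0,"dy":0,"dz":0.005,"wx":0,"wy":0,"wz":0,"fingers":0},
    {"dx":0,"dy":0,"dz":0.005,"wx":0,"wy":0,"wz":0,"fingers":0},
  ],
)

```text
clock: 8.28
eef_pos: [0.5195, 0.0425, 0.0869]
ee_rot: [[-0.969, -0.248, 0.0], [-0.248, 0.969, 0.001], [-0.001, 0.0, -1.0]]
force: [-0.0, 0.6, -2.6]
grip_width: 0.0219
```

drive_tool(
  series=[
    {"dx":0,"dy":0,"dz":0.002,"wx":0,"wy":0,"wz":0,"fingers":0},
    {"dx":0,"dy":0,"dz":0.003,"wx":0,"wy":0,"wz":0,"fingers":0},
    {"dx":0,"dy":0,"dz":0.003,"wx":0,"wy":0,"wz":0,"fingers":0},
  ],
)

```text
clock: 8.65
eef_pos: [0.5196, 0.0425, 0.0862]
ee_rot: [[-0.969, -0.248, 0.001], [-0.248, 0.969, 0.0], [-0.001, 0.0, -1.0]]
force: [-0.3, 1.0, 0.0]
grip_width: 0.0216
```

The tines touch the bed lightly, with about 2.7 N taken up. Combing toward −y.

drive_tool(
  series=[
    {"dx":0,"dy":-0.03,"dz":0,"wx":0,"wy":0,"wz":0,"fingers":0},
    {"dx":0,"dy":-0.07,"dz":0,"wx":0,"wy":0,"wz":0,"fingers":0},
    {"dx":0,"dy":-0.11,"dz":0,"wx":0,"wy":0,"wz":0,"fingers":0},
    {"dx":0,"dy":-0.15,"dz":0,"wx":0,"wy":0,"wz":0,"fingers":0},
    {"dx":0,"dy":-0.19,"dz":0,"wx":0,"wy":0,"wz":0,"fingers":0},
    {"dx":0,"dy":-0.23,"dz":0,"wx":0,"wy":0,"wz":0,"fingers":0},
    {"dx":0,"dy":-0.27,"dz":0,"wx":0,"wy":0,"wz":0,"fingers":0},
    {"dx":0,"dy":-0.31,"dz":0,"wx":0,"wy":0,"wz":0,"fingers":0},
    {"dx":0,"dy":-0.35,"dz":0,"wx":0,"wy":0,"wz":0,"fingers":0},
    {"dx":0,"dy":-0.39,"dz":0,"wx":0,"wy":0,"wz":0,"fingers":0},
    {"dx":0,"dy":-0.43,"dz":0,"wx":0,"wy":0,"wz":0,"fingers":0},
    {"dx":0,"dy":-0.47,"dz":0,"wx":0,"wy":0,"wz":0,"fingers":0},
    {"dx":0,"dy":-0.5,"dz":0,"wx":0,"wy":0,"wz":0,"fingers":0},
    {"dx":0,"dy":-0.52,"dz":0,"wx":0,"wy":0,"wz":0,"fingers":0},
    {"dx":0,"dy":-0.52,"dz":0,"wx":0,"wy":0,"wz":0,"fingers":0},
  ],
)

```text
clock: 10.52
eef_pos: [0.5588, -0.1099, 0.0863]
ee_rot: [[-0.969, -0.248, 0.002], [-0.248, 0.969, -0.001], [-0.002, -0.002, -1.0]]
force: [0.1, -1.5, 0.1]
grip_width: 0.0218
```

```bash
python3 - <<'E'
from h import *
st(); print(plan([*toworld((.08,.05))[0],.30],104.3))
E
```

```text
t 10.53 p [ 0.5588 -0.1099  0.0863] yaw 104.37 F [ 0.1 -1.5  0.1] g 0.0218 q6 [ -19.   34.   92.   -0.   54. -123.]
(array([-0.29 ,  0.583, -0.713]), array([-0.001,  0.001,  0.001]))
```

drive_tool(
  series=[
    {"dx":0,"dy":0,"dz":-0.05,"wx":0,"wy":0,"wz":0,"fingers":0},
    {"dx":0,"dy":0,"dz":-0.2,"wx":0,"wy":0,"wz":0,"fingers":0},
    {"dx":-0.08,"dy":0.1,"dz":-0.4,"wx":0,"wy":0,"wz":0,"fingers":0},
    {"dx":-0.18,"dy":0.25,"dz":-0.6,"wx":0,"wy":0,"wz":0,"fingers":0},
    {"dx":-0.29,"dy":0.4,"dz":-0.713,"wx":0,"wy":0,"wz":0,"fingers":0},
    {"dx":-0.29,"dy":0.44,"dz":-0.713,"wx":0,"wy":0,"wz":0,"fingers":0},
    {"dx":-0.29,"dy":0.44,"dz":-0.713,"wx":0,"wy":0,"wz":0,"fingers":0},
    {"dx":-0.29,"dy":0.44,"dz":-0.713,"wx":0,"wy":0,"wz":0,"fingers":0},
  ],
)

```text
clock: 11.52
eef_pos: [0.6094, 0.0395, 0.2999]
ee_rot: [[-0.969, -0.249, 0.001], [-0.249, 0.969, -0.002], [-0.001, -0.002, -1.0]]
force: [0.1, -0.7, -3.3]
grip_width: 0.0219
```

```bash
cat > fit.py <<'E'
from h import *
import sys, json
from scipy.optimize import minimize
def box(p,z0):
    x,y,a=p[0],p[1],np.radians(p[2]); u=np.array([np.sin(a),np.cos(a)]); v=np.array([np.cos(a),-np.sin(a)])
    c=[np.array([x,y])*.001+i*.085*u+j*.005*v for i in(-1,1) for j in(-1,1)]; w=toworld(c)
    return np.vstack([np.c_[w,np.full(4,z0)],np.c_[w,np.full(4,z0+.01)]])
def fit(im,c,T,P,Z):
    hsv=cv2.cvtColor(im,cv2.COLOR_BGR2HSV)
    reg=np.zeros(im.shape[:2],np.uint8)
    q=proj(c,T,np.c_[toworld([(-.12,-.15),(.12,-.15),(.12,.15),(-.12,.15)]),np.full(4,.004)]); cv2.fillPoly(reg,[q.astype(np.int32)],1)
    m=((hsv[...,1]>75)&(hsv[...,0]>8)&(hsv[...,0]<32)&(hsv[...,2]>50)).astype(np.float32)
    ok=reg.astype(np.float32); ok[25:,286:352]=0; ok[270:]=0
    def ren(p):
        r=np.zeros(im.shape[:2],np.uint8)
        for i in range(4): cv2.fillPoly(r,[(cv2.convexHull(proj(c,T,box(p[3*i:3*i+3],Z[i])).astype(np.float32))*16).astype(np.int32)],1,shift=4)
        return r
    for s in (9,3,1.2):
        B=cv2.GaussianBlur(m,(0,0),s)
        f=lambda p:(((cv2.GaussianBlur(ren(p).astype(np.float32),(0,0),s)-B)*ok)**2).sum()
        d=np.vstack([P]+[P+4*np.eye(12)[i] for i in range(12)])
        P=minimize(f,P,method='Powell',options=dict(xtol=.1,ftol=1e-4,maxiter=6)).x
    r=ren(P)*ok; M=m*ok
    for i in range(4):print('ABCD'[i],P[3*i:3*i+3].round(1),'x at y-85..85:',[round(float(P[3*i]+k*85*np.sin(np.radians(P[3*i+2]))),1) for k in(-1,1)])
    print('IoU',(r*M).sum()/np.maximum(r,M).sum())
    o=im.copy()
    for i in range(4):cv2.polylines(o,[cv2.convexHull(proj(c,T,box(P[3*i:3*i+3],Z[i])).astype(np.int32))],True,[(0,0,255),(0,255,0),(255,0,0),(255,0,255)][i],1)
    return P,o
E
python3 - <<'E'
from fit import *
# check on known picture
st(); im,c,T=snap('wrist','w5.png')
P,o=fit(im,c,T,np.array([48,-17,-3, 9,-7,1, -14,0,-12, -32,-15,3.]),[.002,.002,.004,.002])
cv2.imwrite('pics/f5.png',o)
json.dump(P.tolist(),open('P.json','w'))
E
```

```text
t 11.53 p [0.6094 0.0395 0.2999] yaw 104.39 F [ 0.1 -0.7 -3.3] g 0.0219 q6 [  -3.   27.   68.   -0.   85. -108.]
A [ 48.3 -18.4  -2. ] x at y-85..85: [51.3, 45.3]
B [-10.1 -10.3  15.3] x at y-85..85: [-32.5, 12.3]
C [-15.6 -10.3   4. ] x at y-85..85: [-21.5, -9.6]
D [-25.8 -17.2   4.1] x at y-85..85: [-32.0, -19.7]
IoU 0.7175418
```

View pics/f5.png

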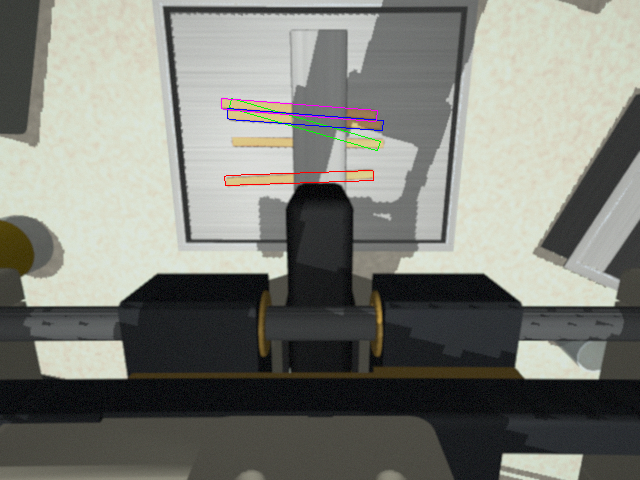

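The fit shows A well placed. B is the row at about (232,141)–(380,145) and the fit missed it. C has swung next to D at (225–383,100–125). I'll refit from a better start.

```bash
python3 - <<'E'
from fit import *
im=cv2.imread('pics/w5.png'); c,T=cam('wrist')
for z in(.002,.007,.012):
  P,o=fit(im,c,T,np.array([48,-18,-2, 10,-8,1, -19,-10,4, -30,-15,4.]),[.002,.002,z,.002])
  cv2.imwrite('pics/f5_%d.png'%(z*1000),o)
a=cv2.resize(im[80:200,205:300],None,fx=4,fy=4,interpolation=2);b=cv2.resize(im[80:200,335:430],None,fx=4,fy=4,interpolation=2)
P,o=fit(im,c,T,np.array([48,-18,-2, 10,-8,1, -19,-10,4, -30,-15,4.]),[.002,.002,.002,.002])
cv2.imwrite('pics/z5.png',np.hstack([a,b]))
E
```

```text
A [ 48.  -18.7  -2.7] x at y-85..85: [52.0, 44.0]
B [ 8.  -8.5  0.4] x at y-85..85: [7.5, 8.6]
C [-17.8 -11.9   3.2] x at y-85..85: [-22.5, -13.1]
D [-25.5 -17.6   4.7] x at y-85..85: [-32.5, -18.6]
IoU 0.8502874
A [ 47.1 -18.8  -3.3] x at y-85..85: [51.9, 42.3]
B [ 7.9 -8.2  0.2] x at y-85..85: [7.6, 8.2]
C [-17.  -11.1   3.7] x at y-85..85: [-22.4, -11.5]
D [-26.  -17.6   4.3] x at y-85..85: [-32.4, -19.6]
IoU 0.8556378
A [ 48.  -18.7  -2.7] x at y-85..85: [52.1, 43.9]
B [ 8.2 -8.2  0.6] x at y-85..85: [7.4, 9.1]
C [-16.8 -11.8   3.9] x at y-85..85: [-22.6, -11.0]
D [-26.4 -17.3   4.2] x at y-85..85: [-32.5, -20.2]
IoU 0.84681094
A [ 48.  -18.7  -2.7] x at y-85..85: [52.0, 44.0]
B [ 8.  -8.5  0.4] x at y-85..85: [7.5, 8.6]
C [-17.8 -11.9   3.2] x at y-85..85: [-22.5, -13.1]
D [-25.5 -17.6   4.7] x at y-85..85: [-32.5, -18.6]
IoU 0.8502874
```

View pics/z5.png

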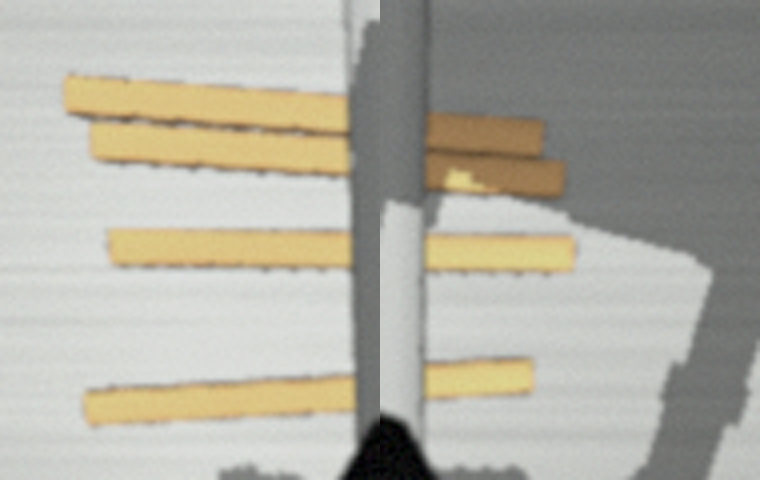

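The zoom shows all four skewers side by side: C lies beside D, leaning about 4°, A leans −2.7° and B 0.4°. Next I turn the rake so its row lies along the tray's long side and comb across to square them up.

drive_tool(
  series=[
    {"dx":0,"dy":0,"dz":0,"wx":0,"wy":0,"wz":0.12,"fingers":0},
    {"dx":0.04,"dy":-0.01,"dz":0.02,"wx":0,"wy":0,"wz":0.24,"fingers":0},
    {"dx":0.1,"dy":-0.03,"dz":0.05,"wx":0,"wy":0,"wz":0.36,"fingers":0},
    {"dx":0.16,"dy":-0.05,"dz":0.1,"wx":0,"wy":0,"wz":0.48,"fingers":0},
    {"dx":0.22,"dy":-0.06,"dz":0.15,"wx":0,"wy":0,"wz":0.6,"fingers":0},
    {"dx":0.26,"dy":-0.06,"dz":0.2,"wx":0,"wy":0,"wz":0.72,"fingers":0},
    {"dx":0.27,"dy":-0.06,"dz":0.25,"wx":0,"wy":0,"wz":0.84,"fingers":0},
    {"dx":0.27,"dy":-0.06,"dz":0.3,"wx":0,"wy":0,"wz":0.96,"fingers":0},
    {"dx":0.27,"dy":-0.06,"dz":0.35,"wx":0,"wy":0,"wz":1,"fingers":0},
    {"dx":0.27,"dy":-0.06,"dz":0.4,"wx":0,"wy":0,"wz":1,"fingers":0},
    {"dx":0.27,"dy":-0.06,"dz":0.4,"wx":0,"wy":0,"wz":1,"fingers":0},
  ],
)

```text
clock: 12.95
eef_pos: [0.5344, 0.0008, 0.1781]
ee_rot: [[-0.316, 0.949, -0.003], [0.949, 0.316, -0.002], [-0.001, -0.003, -1.0]]
force: [-0.5, 0.2, -2.5]
grip_width: 0.0218
```

```bash
python3 - <<'E'
from h import *
st(); 
for z in(.11,): print(plan([*toworld((-.0025,-.012))[0],z],14.3))
E
```

```text
t 12.95 p [0.5344 0.0008 0.1781] yaw 18.41 F [-0.5  0.2 -2.5] g 0.0218 q6 [ -8.  24.  92.  -0.  64. -26.]
(array([-0.   ,  0.001,  0.227]), array([-0.002,  0.001,  0.048]))
```

drive_tool(
  series=[
    {"dx":0,"dy":0.001,"dz":0.06,"wx":-0.002,"wy":0.001,"wz":0.048,"fingers":0},
    {"dx":0,"dy":0.001,"dz":0.15,"wx":-0.002,"wy":0.001,"wz":0.048,"fingers":0},
    {"dx":0,"dy":0.001,"dz":0.22,"wx":-0.002,"wy":0.001,"wz":0.048,"fingers":0},
    {"dx":0,"dy":0.001,"dz":0.255,"wx":-0.002,"wy":0.001,"wz":0.048,"fingers":0},
    {"dx":0,"dy":0.001,"dz":0.265,"wx":-0.002,"wy":0.001,"wz":0.048,"fingers":0},
    {"dx":0,"dy":0.001,"dz":0.265,"wx":-0.002,"wy":0.001,"wz":0.048,"fingers":0},
  ],
)

```text
clock: 13.7
eef_pos: [0.535, 0.0007, 0.0993]
ee_rot: [[-0.247, 0.969, 0.001], [0.969, 0.247, 0.0], [0.0, 0.001, -1.0]]
force: [0.4, 0.0, -2.4]
grip_width: 0.0215
```

```bash
python3 - <<'E'
from h import *
st(); 
print(plan([*toworld((-.0025,-.012))[0],.0862],14.3))
im,c,T=snap('wrist','w6.png')
q=proj(c,T,np.c_[toworld([(-.0025,y) for y in(.056,.022)]),[.0138]*2]); print(q)
x0,y0=200,100
cv2.imwrite('pics/z6.png',cv2.resize(im[60:300,200:440],None,fx=2.4,fy=2.4))
E
```

```text
t 13.7 p [0.535  0.0007 0.0993] yaw 14.3 F [ 0.4  0.  -2.4] g 0.0215 q6 [ -8.  30.  97.   0.  53. -22.]
(array([ 0.001, -0.001,  0.044]), array([ 0.001, -0.   , -0.   ]))
[[319.51077465 143.04514824]
 [319.56346939 201.13886413]]
```

View pics/z6.png

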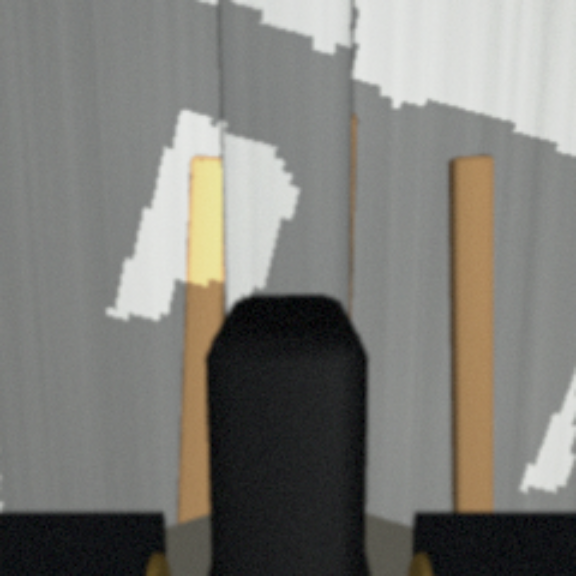

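The close view fits the plan: A is at crop x 450–493, D at 188–222, and B's edge shows at 352. The row of tines is over the gap between C and B.

drive_tool(
  series=[
    {"dx":0,"dy":0,"dz":0.01,"wx":0,"wy":0,"wz":0,"fingers":0},
    {"dx":0,"dy":0,"dz":0.018,"wx":0,"wy":0,"wz":0,"fingers":0},
    {"dx":0,"dy":0,"dz":0.018,"wx":0,"wy":0,"wz":0,"fingers":0},
  ],
)

```text
clock: 14.12
eef_pos: [0.5349, 0.0007, 0.0939]
ee_rot: [[-0.247, 0.969, 0.001], [0.969, 0.247, 0.0], [0.0, 0.001, -1.0]]
force: [-1.0, -1.4, -1.9]
grip_width: 0.0219
```

```bash
python3 -c "
from h import *
st(); print(plan([*toworld((-.0025,-.012))[0],.0863],14.3))"
```

```text
t 14.12 p [0.5349 0.0007 0.0939] yaw 14.3 F [-1.  -1.4 -1.9] g 0.0219 q6 [ -8.  31.  97.   0.  52. -22.]
(array([ 0.   , -0.001,  0.025]), array([ 0.001, -0.   , -0.   ]))
```

drive_tool(
  series=[
    {"dx":0,"dy":0,"dz":0.01,"wx":0,"wy":0,"wz":0,"fingers":0},
    {"dx":0,"dy":0,"dz":0.015,"wx":0,"wy":0,"wz":0,"fingers":0},
    {"dx":0,"dy":0,"dz":0.015,"wx":0,"wy":0,"wz":0,"fingers":0},
  ],
)

```text
clock: 14.5
eef_pos: [0.5348, 0.0007, 0.0892]
ee_rot: [[-0.247, 0.969, 0.0], [0.969, 0.247, 0.001], [0.0, 0.001, -1.0]]
force: [0.2, 0.2, -3.3]
grip_width: 0.0217
```

drive_tool(
  series=[
    {"dx":0,"dy":0,"dz":0.006,"wx":0,"wy":0,"wz":0,"fingers":0},
    {"dx":0,"dy":0,"dz":0.01,"wx":0,"wy":0,"wz":0,"fingers":0},
    {"dx":0,"dy":0,"dz":0.01,"wx":0,"wy":0,"wz":0,"fingers":0},
  ],
)

```text
clock: 14.88
eef_pos: [0.5348, 0.0007, 0.0863]
ee_rot: [[-0.247, 0.969, 0.0], [0.969, 0.247, 0.001], [0.0, 0.001, -1.0]]
force: [-0.3, -0.9, -1.9]
grip_width: 0.0219
```

drive_tool(
  series=[
    {"dx":0,"dy":-0.012,"dz":0,"wx":0,"wy":0,"wz":0,"fingers":0},
    {"dx":0,"dy":-0.026,"dz":0,"wx":0,"wy":0,"wz":0,"fingers":0},
    {"dx":0,"dy":-0.04,"dz":0,"wx":0,"wy":0,"wz":0,"fingers":0},
    {"dx":0,"dy":-0.054,"dz":0,"wx":0,"wy":0,"wz":0,"fingers":0},
    {"dx":0,"dy":-0.068,"dz":0,"wx":0,"wy":0,"wz":0,"fingers":0},
    {"dx":0,"dy":-0.082,"dz":0,"wx":0,"wy":0,"wz":0,"fingers":0},
    {"dx":0,"dy":-0.094,"dz":0,"wx":0,"wy":0,"wz":0,"fingers":0},
    {"dx":0,"dy":-0.1,"dz":0,"wx":0,"wy":0,"wz":0,"fingers":0},
    {"dx":0,"dy":-0.1,"dz":0,"wx":0,"wy":0,"wz":0,"fingers":0},
    {"dx":0,"dy":-0.07,"dz":0,"wx":0,"wy":0,"wz":0,"fingers":0},
    {"dx":0,"dy":-0.02,"dz":0,"wx":0,"wy":0,"wz":0,"fingers":0},
    {"dx":0,"dy":0.0,"dz":0,"wx":0,"wy":0,"wz":0,"fingers":0},
    {"dx":0,"dy":0.014,"dz":0,"wx":0,"wy":0,"wz":0,"fingers":0},
    {"dx":0,"dy":0.028,"dz":0,"wx":0,"wy":0,"wz":0,"fingers":0},
    {"dx":0,"dy":0.04,"dz":0,"wx":0,"wy":0,"wz":0,"fingers":0},
    {"dx":0,"dy":0.044,"dz":0,"wx":0,"wy":0,"wz":0,"fingers":0},
    {"dx":0,"dy":0.044,"dz":0,"wx":0,"wy":0,"wz":0,"fingers":0},
    {"dx":0,"dy":0.03,"dz":0,"wx":0,"wy":0,"wz":0,"fingers":0},
  ],
)

```text
clock: 17.12
eef_pos: [0.5438, 0.003, 0.0863]
ee_rot: [[-0.247, 0.969, 0.001], [0.969, 0.247, 0.0], [0.0, 0.002, -1.0]]
force: [0.4, -0.4, -1.5]
grip_width: 0.022
```

```bash
python3 -c "
from h import *
st(); s=telemetry.sense(); print(totray([s['eef_pos']])); print(plan([*toworld((.030,-.018))[0],.0993],14.3),plan([*toworld((.030,-.018))[0],.0863],14.3))"
```

```text
t 17.12 p [0.5438 0.003  0.0863] yaw 14.3 F [ 0.4 -0.4 -1.5] g 0.022 q6 [ -8.  32.  96.   0.  52. -22.]
[[ 0.00703582 -0.01216116]]
(array([-0.019,  0.077, -0.043]), array([ 0.001, -0.   ,  0.   ])) (array([-0.019,  0.077,  0.   ]), array([ 0.001, -0.   ,  0.   ]))
```

drive_tool(
  series=[
    {"dx":0,"dy":0,"dz":-0.04,"wx":0,"wy":0,"wz":0,"fingers":0},
    {"dx":0,"dy":0,"dz":-0.08,"wx":0,"wy":0,"wz":0,"fingers":0},
    {"dx":-0.019,"dy":0.06,"dz":-0.08,"wx":0,"wy":0,"wz":0,"fingers":0},
    {"dx":-0.019,"dy":0.08,"dz":-0.08,"wx":0,"wy":0,"wz":0,"fingers":0},
    {"dx":-0.019,"dy":0.08,"dz":-0.06,"wx":0,"wy":0,"wz":0,"fingers":0},
    {"dx":-0.019,"dy":0.08,"dz":-0.035,"wx":0,"wy":0,"wz":0,"fingers":0},
    {"dx":-0.019,"dy":0.08,"dz":-0.027,"wx":0,"wy":0,"wz":0,"fingers":0},
    {"dx":-0.019,"dy":0.08,"dz":-0.027,"wx":0,"wy":0,"wz":0,"fingers":0},
  ],
)

```text
clock: 18.12
eef_pos: [0.5681, 0.0034, 0.0941]
ee_rot: [[-0.247, 0.969, 0.0], [0.969, 0.247, 0.001], [0.001, 0.001, -1.0]]
force: [0.5, 0.1, -3.0]
grip_width: 0.0217
```

drive_tool(
  series=[
    {"dx":0,"dy":0,"dz":0.015,"wx":0,"wy":0,"wz":0,"fingers":0},
    {"dx":0,"dy":0,"dz":0.022,"wx":0,"wy":0,"wz":0,"fingers":0},
    {"dx":0,"dy":0,"dz":0.026,"wx":0,"wy":0,"wz":0,"fingers":0},
    {"dx":0,"dy":0,"dz":0.026,"wx":0,"wy":0,"wz":0,"fingers":0},
  ],
)

```text
clock: 18.62
eef_pos: [0.568, 0.0034, 0.0864]
ee_rot: [[-0.247, 0.969, 0.0], [0.969, 0.247, 0.001], [0.001, 0.001, -1.0]]
force: [0.1, 0.7, -2.2]
grip_width: 0.0219
```

drive_tool(
  series=[
    {"dx":0,"dy":0.014,"dz":0,"wx":0,"wy":0,"wz":0,"fingers":0},
    {"dx":0,"dy":0.026,"dz":0,"wx":0,"wy":0,"wz":0,"fingers":0},
    {"dx":0,"dy":0.038,"dz":0,"wx":0,"wy":0,"wz":0,"fingers":0},
    {"dx":0,"dy":0.05,"dz":0,"wx":0,"wy":0,"wz":0,"fingers":0},
    {"dx":0,"dy":0.062,"dz":0,"wx":0,"wy":0,"wz":0,"fingers":0},
    {"dx":0,"dy":0.072,"dz":0,"wx":0,"wy":0,"wz":0,"fingers":0},
    {"dx":0,"dy":0.072,"dz":0,"wx":0,"wy":0,"wz":0,"fingers":0},
    {"dx":0,"dy":0.05,"dz":0,"wx":0,"wy":0,"wz":0,"fingers":0},
    {"dx":0,"dy":0.04,"dz":-0.05,"wx":0,"wy":0,"wz":0,"fingers":0},
    {"dx":0,"dy":0.04,"dz":-0.15,"wx":0,"wy":0,"wz":0,"fingers":0},
    {"dx":0,"dy":0.06,"dz":-0.3,"wx":0,"wy":0,"wz":-0.12,"fingers":0},
    {"dx":0,"dy":0.08,"dz":-0.45,"wx":0,"wy":0,"wz":-0.24,"fingers":0},
    {"dx":0.02,"dy":0.1,"dz":-0.6,"wx":0,"wy":0,"wz":-0.36,"fingers":0},
    {"dx":0.04,"dy":0.13,"dz":-0.7,"wx":0,"wy":0,"wz":-0.48,"fingers":0},
    {"dx":0.08,"dy":0.14,"dz":-0.713,"wx":0,"wy":0,"wz":-0.6,"fingers":0},
    {"dx":0.08,"dy":0.14,"dz":-0.713,"wx":0,"wy":0,"wz":-0.72,"fingers":0},
    {"dx":0.08,"dy":0.14,"dz":-0.713,"wx":0,"wy":0,"wz":-0.84,"fingers":0},
    {"dx":0.08,"dy":0.14,"dz":-0.713,"wx":0,"wy":0,"wz":-0.96,"fingers":0},
    {"dx":0.08,"dy":0.14,"dz":-0.713,"wx":0,"wy":0,"wz":-1,"fingers":0},
    {"dx":0.08,"dy":0.14,"dz":-0.713,"wx":0,"wy":0,"wz":-1,"fingers":0},
  ],
)

```text
clock: 21.12
eef_pos: [0.6023, 0.0368, 0.3012]
ee_rot: [[-0.984, -0.177, 0.001], [-0.177, 0.984, 0.001], [-0.001, 0.0, -1.0]]
force: [-0.1, -0.6, -3.1]
grip_width: 0.0211
```

```bash
python3 - <<'E'
from fit import *
st(); im,c,T=snap('wrist','w7.png')
P,o=fit(im,c,T,np.array([58,-18,0, 18,-8,0, -38,-11,0, -48,-17,0.]),[.002]*4)
z=lambda a:cv2.resize(a[60:230,200:430],None,fx=3,fy=3,interpolation=2)
cv2.imwrite('pics/z7.png',z(im)); cv2.imwrite('pics/z7o.png',z(o))
E
```

```text
t 21.12 p [0.6023 0.0368 0.3012] yaw 100.2 F [-0.1 -0.6 -3.1] g 0.0211 q6 [  -4.   26.   69.    0.   85. -104.]
A [ 60.  -18.1  -0.3] x at y-85..85: [60.5, 59.5]
B [18.3 -8.9 -0.2] x at y-85..85: [18.6, 18.1]
C [-40.9 -13.    0.3] x at y-85..85: [-41.4, -40.4]
D [-48.6 -18.2   0.2] x at y-85..85: [-48.9, -48.3]
IoU 0.8686067
```

View pics/z7.png

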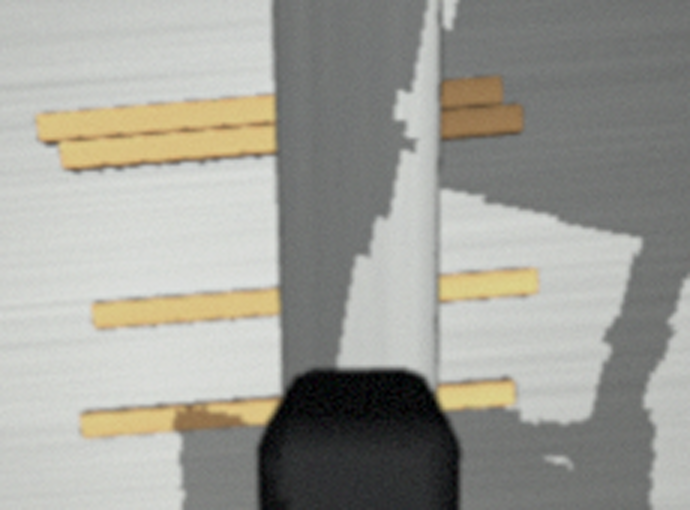

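All four rows look straight, with fitted leans of 0.3° or less. The fitted C–D spacing of 7.7 mm is too small for sticks lying side by side, so I'm measuring the edges directly.

```bash
python3 - <<'E'
from h import *
c,T=cam('wrist'); im=cv2.imread('pics/w7.png'); hsv=cv2.cvtColor(im,cv2.COLOR_BGR2HSV)
for col in (225,240,255,270,284,350,358,364):
    s=((hsv[:,col,1]>75)&(hsv[:,col,0]>8)&(hsv[:,col,0]<32)).astype(int); s[:70]=0; s[235:]=0
    e=np.flatnonzero(np.diff(s)); 
    v=im[:,col].sum(1).astype(int)
    top=totray(onz(c,T,[(col,r+.5) for r in e],.012))[:,0]*1000; 
    k=e[0]+6+np.argmin(v[e[0]+6:e[1]-5]) if e[1]-e[0]>14 else 0
    print(col,e,'x at z12:',top.round(1),'dark line',k,(totray(onz(c,T,[(col,k)],.012))[0,0]*1000).round(1))
imaging.snapshot('side'); cs,Ts=cam('side'); sd=imaging.snapshot('side'); cv2.imwrite('pics/s7.png',sd)
print(proj(cs,Ts,[*[np.r_[toworld((-.04,y))[0],.012] for y in(-.09,.07)]]))
E
```

```text
225 [ 96 116] x at z12: [-53.9 -33.6] dark line 106 -44.3
240 [ 95 115 160 168 196 204] x at z12: [-53.8 -33.4  14.5  23.3  55.   64.3] dark line 105 -44.2
255 [ 94 113 158 166 195 203] x at z12: [-53.6 -34.3  13.5  22.3  55.1  64.4] dark line 104 -44.0
270 [ 93 112 157 165 193 202] x at z12: [-53.5 -34.2  13.6  22.4  54.   64.5] dark line 102 -44.9
284 [ 91 111 156 164 192 201] x at z12: [-54.4 -34.1  13.6  22.4  54.1  64.5] dark line 101 -44.8
350 [ 86 105 151 159 187 196] x at z12: [-54.2 -35.   13.6  22.4  53.9  64.3] dark line 96 -44.7
358 [ 85 105 150 158 186 195] x at z12: [-54.6 -34.4  13.2  21.9  53.4  63.8] dark line 95 -45.1
364 [ 85 104 150 158 186 195] x at z12: [-54.1 -34.9  13.6  22.4  53.9  64.3] dark line 95 -44.6
[[356.06165189 291.95942981]
 [317.93749946 261.55534303]]
```

Edges confirm it: D spans −54 to −44.5 mm and C −44.5 to −34.3 mm at stick-top height, each 10 mm wide, so they lie flat side by side and parallel. Now returning the rake.

drive_tool(
  series=[
    {"dx":0.02,"dy":0.12,"dz":0,"wx":0,"wy":0,"wz":0.03,"fingers":0},
    {"dx":0.04,"dy":0.28,"dz":0,"wx":0,"wy":0,"wz":0.07,"fingers":0},
    {"dx":0.06,"dy":0.45,"dz":0,"wx":0,"wy":0,"wz":0.12,"fingers":0},
    {"dx":0.08,"dy":0.62,"dz":0,"wx":0,"wy":0,"wz":0.17,"fingers":0},
    {"dx":0.1,"dy":0.78,"dz":0,"wx":0,"wy":0,"wz":0.21,"fingers":0},
    {"dx":0.12,"dy":0.92,"dz":0,"wx":0,"wy":0,"wz":0.227,"fingers":0},
    {"dx":0.133,"dy":1,"dz":0,"wx":0,"wy":0,"wz":0.227,"fingers":0},
    {"dx":0.133,"dy":1,"dz":0,"wx":0,"wy":0,"wz":0.227,"fingers":0},
    {"dx":0.133,"dy":1,"dz":0,"wx":0,"wy":0,"wz":0.227,"fingers":0},
  ],
)

```text
clock: 22.4
eef_pos: [0.5105, 0.3244, 0.3009]
ee_rot: [[-0.987, 0.163, 0.001], [0.163, 0.987, 0.0], [-0.001, 0.0, -1.0]]
force: [0.4, 0.8, -3.2]
grip_width: 0.0219
```

```bash
python3 -c "
from h import *
st(); print(plan([.5037,.359,.20],80.66),plan([.5037,.359,.1058],80.66))"
```

```text
t 22.4 p [0.5105 0.3244 0.3009] yaw 80.63 F [ 0.4  0.8 -3.2] g 0.0219 q6 [ 25.  26.  68.  -0.  85. -55.]
(array([0.041, 0.11 , 0.336]), array([ 0.   ,  0.001, -0.   ])) (array([0.042, 0.11 , 0.65 ]), array([ 0.   ,  0.001, -0.   ]))
```

drive_tool(
  series=[
    {"dx":0.041,"dy":0.08,"dz":0.05,"wx":0,"wy":0,"wz":0,"fingers":0},
    {"dx":0.041,"dy":0.11,"dz":0.15,"wx":0,"wy":0,"wz":0,"fingers":0},
    {"dx":0.041,"dy":0.11,"dz":0.25,"wx":0,"wy":0,"wz":0,"fingers":0},
    {"dx":0.041,"dy":0.11,"dz":0.35,"wx":0,"wy":0,"wz":0,"fingers":0},
    {"dx":0.041,"dy":0.11,"dz":0.45,"wx":0,"wy":0,"wz":0,"fingers":0},
    {"dx":0.041,"dy":0.11,"dz":0.54,"wx":0,"wy":0,"wz":0,"fingers":0},
    {"dx":0.041,"dy":0.11,"dz":0.6,"wx":0,"wy":0,"wz":0,"fingers":0},
    {"dx":0.042,"dy":0.11,"dz":0.63,"wx":0,"wy":0,"wz":0,"fingers":0},
    {"dx":0.042,"dy":0.11,"dz":0.645,"wx":0,"wy":0,"wz":0,"fingers":0},
    {"dx":0.042,"dy":0.11,"dz":0.65,"wx":0,"wy":0,"wz":0,"fingers":0},
    {"dx":0.042,"dy":0.11,"dz":0.65,"wx":0,"wy":0,"wz":0,"fingers":0},
  ],
)

```text
clock: 23.78
eef_pos: [0.5039, 0.3591, 0.1065]
ee_rot: [[-0.987, 0.163, 0.002], [0.163, 0.987, 0.001], [-0.002, 0.001, -1.0]]
force: [-0.3, -0.1, -2.9]
grip_width: 0.0218
```

```bash
python3 -c "
from h import *
st()"
```

```text
t 23.77 p [0.5039 0.3591 0.1065] yaw 80.62 F [-0.3 -0.1 -2.9] g 0.0218 q6 [ 28.  37.  82.  -0.  61. -52.]
```

drive_tool(
  series=[
    {"dx":0,"dy":0,"dz":0.003,"wx":0,"wy":0,"wz":0,"fingers":0},
    {"dx":0,"dy":0,"dz":0.005,"wx":0,"wy":0,"wz":0,"fingers":0},
    {"dx":0,"dy":0,"dz":0.005,"wx":0,"wy":0,"wz":0,"fingers":0},
  ],
)

```text
clock: 24.15
eef_pos: [0.5042, 0.3593, 0.1057]
ee_rot: [[-0.987, 0.163, 0.003], [0.163, 0.987, 0.001], [-0.002, 0.002, -1.0]]
force: [0.5, -0.1, 1.8]
grip_width: 0.022
```

Resting on the rim, since the force reading rose by 4.7 N. Releasing and lifting clear.

drive_tool(
  series=[
    {"dx":0,"dy":0,"dz":0,"wx":0,"wy":0,"wz":0,"fingers":0.3},
    {"dx":0,"dy":0,"dz":0,"wx":0,"wy":0,"wz":0,"fingers":0.4},
    {"dx":0,"dy":0,"dz":0,"wx":0,"wy":0,"wz":0,"fingers":0.6},
    {"dx":0,"dy":0,"dz":0,"wx":0,"wy":0,"wz":0,"fingers":0.8},
    {"dx":0,"dy":0,"dz":0,"wx":0,"wy":0,"wz":0,"fingers":0.8},
    {"dx":0,"dy":0,"dz":0,"wx":0,"wy":0,"wz":0,"fingers":0.8},
    {"dx":0,"dy":0,"dz":-0.05,"wx":0,"wy":0,"wz":0,"fingers":0.8},
    {"dx":0,"dy":0,"dz":-0.15,"wx":0,"wy":0,"wz":0,"fingers":0.8},
    {"dx":0,"dy":0,"dz":-0.3,"wx":0,"wy":0,"wz":0,"fingers":0.8},
    {"dx":0,"dy":0,"dz":-0.45,"wx":0,"wy":0,"wz":0,"fingers":0.8},
    {"dx":0.2,"dy":0.1,"dz":-0.5,"wx":0,"wy":0,"wz":0,"fingers":0.8},
    {"dx":0.4,"dy":0.2,"dz":-0.5,"wx":0,"wy":0,"wz":0,"fingers":0.8},
    {"dx":0.5,"dy":0.25,"dz":-0.5,"wx":0,"wy":0,"wz":0,"fingers":0.8},
    {"dx":0.5,"dy":0.25,"dz":-0.5,"wx":0,"wy":0,"wz":0,"fingers":0.8},
  ],
)

```text
clock: 25.9
eef_pos: [0.3654, 0.4594, 0.2569]
ee_rot: [[-0.987, 0.158, 0.003], [0.158, 0.987, 0.003], [-0.003, 0.003, -1.0]]
force: [-0.4, -0.4, 1.2]
grip_width: 0.0736
```

```bash
python3 - <<'E'
from h import *
st(); a,c,T=snap('top'); b,cs,Ts=snap('side')
for r in imaging.tip_of('side','rake_grip')[:3]: print(r['score'],np.round(r['uv'],1))
A=cv2.resize(a[175:310,180:440],(520,270),interpolation=2); B=cv2.resize(b[150:330,230:430],(300,270),interpolation=2)
cv2.imwrite('pics/end.png',np.hstack([A,B])[:,:800])
E
```

```text
t 25.9 p [0.3654 0.4594 0.2569] yaw 80.88 F [-0.4 -0.4  1.2] g 0.0736 q6 [ 44.  26.  77.  -0.  78. -37.]
0.85 [194.4 210.5]
0.67 [283.  176.6]
0.67 [215.5 153.5]
```

View pics/end.png

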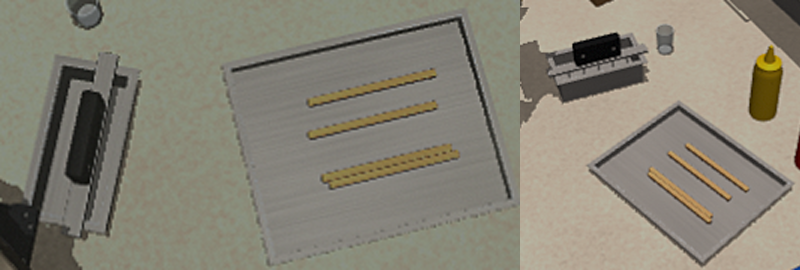

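The rake hangs across its pan as before, at (85,138). The skewers lie in parallel rows in the tray, at (370,88), (370,120) and the pair at (390,165).

```bash
python3 -c "
from cell import job
print(job.finish_job())"
```

```text
the job is handed in; nothing more can be done
None
```

The skewers are combed straight, the rake is back in its pan, and I handed the job in at about 26 s on the clock.

- **What I did:** I took the black-handled rake from its pan. One stroke along the tray slid the crossed skewer off the two it lay on. I then turned the rake so its tines ran along the long side, and combed across with the tines resting lightly to square up the rows. The rake went back to where it had been gripped.
- **Skewers:** All four lean 0.3° or less from the tray's long sides. They lie flat in the tray, two alone and two side by side touching.
- **Rake:** It hangs across the pan's rim as it did at the start. The force reading changed by about 3 N or less whenever I set the tines on the tray, and by about 5 N as the rake settled on the rim.
- **Other things:** I planned the moves to stay clear of the bottles, glass, shaker, tub and spatula, but I did not measure their positions again at the end.

**Checks that disagreed:**
- **Pair spacing:** The automatic fit put the touching pair only 7.7 mm apart. Their edges, measured directly in the picture, gave two 10 mm widths side by side, so I took them as flat.
- **Refused move:** The first move call was refused because some keys were missing. I resent it in full.

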